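Bring the counting scale into use

TASK

Bring the counting scale into use with light touches of the fingertips: first press down the raised end of the red rocker on the power strip to switch it on, next push the green power button on the scale fully in, where it stays, then tap the yellow tare key and let it come back up. Touch neither the scale's pan nor the blue tray standing on it, press no other key of the scale, and do not lift, grip or shift the strip or anything else on the bench. Press gently, as on any light switch.

Things in the scene. Friction and masses are not known exactly. Their poses are not given: they have to be found in the camera images.
- scale: White counting scale, fixed, 280 (x) by 300 mm (y). Origin: centre of its underside; z up; -x side faces the robot. Level control deck 40 mm high, x -140 to -48 mm; on it a row at x = -105 mm: green round power button (y +122), blank display (y 0 to +97), blue key (y -30), yellow tare key (y -75), grey key (y -120). Behind the deck housing and pan rise to 62 mm, the tray to 86 mm.
- pan: The scale's steel pan, 188 (x) by 292 (y) by 5 mm, its top 62 mm above the bench and its front edge 57 mm behind the row of keys. Origin 11 mm under its top, in the middle; axes as the scale's. Not to be touched.
- tray: Empty blue plastic tray, loose on the pan, 130 (x) by 200 (y) by 24 mm high, its rim about 86 mm above the bench. Origin: centre of its underside. Not to be touched.
- power (a joint): Green round power button, 23 mm across, 0 = out (top 9 mm above the deck), 0.005 m = pushed in (top 4 mm above the deck). It slides in under about 2.5 N to a firm stop and stays where it is left. Its soft silicone cap itself gives up to 3 mm (2.3 N per mm).
- power_top (a point): Centre of the power button's top face, moves with it; 49 mm above the bench when out. Pressed straight down.
- tare_key (a joint): Yellow tare key, 20 mm square, 0 = up, 0.005 m = fully down. A spring returns it: 1.1 N to start it, 6.6 N at the bottom; it registers from 0.002 m (3.3 N).
- tare_key_top (a point): Centre of the yellow tare key's top face, moves with it; 48 mm above the bench when up. Pressed straight down. Next keys are 45 mm away either side.
- unit_key (a joint): Blue key next to the yellow one, same size and spring, 0 = up. Not to be pressed.
- count_key (a joint): Grey key next to the yellow one, same size and spring, 0 = up. Not to be pressed.
- strip: White power strip, loose, on rubber pads, 280 (x) by 58 (y) by 38 mm high, about 0.9 kg, on either side of the scale. Origin: centre of its underside; z up. Red rocker in its top at x = -105 mm, the end nearer the robot; empty socket at x = -35 mm; two black plug-in adaptors at x = +30 and +98 mm, up to 80 mm above the bench.
- rocker (a joint): Red rocker of the strip, 36 (strip's x) by 24 mm, two flats meeting in a V at the hinge, 43 mm above the bench. 0 = off: the half away from the sockets (-x end) stands up, sloping 0.44 rad. 0.44 rad = on: that half is level, 5 mm above the strip's top, the other stands up. It turns under 2 to 3 N straight down on the raised half, to a firm stop, and stays where left.
- rocker_pad (a point): Spot to press on the rocker's flat on the half away from the sockets, 13 mm from the hinge and 5 mm from that half's outer edge, moves with it; 48.5 mm above the bench when off, 43 mm when on. This half wears a soft silicone cover that itself gives up to 3 mm (2.3 N per mm).
- calculator: Pink desk calculator, loose, 150 (x) by 100 (y) by 15 mm; on the other side of the scale from the strip. Origin: centre of its underside. Leave alone.
- spool: Loose spool of white thread, upright, 52 mm across, 80 mm high. Origin: centre of its foot. Leave alone.
- marker: Loose marker pen lying along its x axis, 128 mm long, 17 mm thick. Origin: under its middle. Leave alone.
- jar: Loose closed jar with a red lid, 72 mm across, 86 mm high. Origin: centre of its foot. Leave alone.
- tape: Loose roll of brown packing tape lying flat, 96 mm across, 45 mm high. Origin: centre of its underside. Leave alone.
- canister: Loose closed green tin, 72 mm across, 100 mm high. Origin: centre of its foot. Leave alone.

How it is judged:
On the way, in this order (a step that is already met when the one before it is completed fails the run):
1. the strip's rocker is flipped on (value of joint rocker above 0.3 rad), for 0.1 s.
2. the scale's power button is in and stays in (value of joint rocker above 0.3 rad and value of joint power above 0.003 m), for 0.1 s.
3. the yellow tare key is tapped (all of step 2 and value of joint tare_key above 0.002 m and contact force between the fingers and scale above 0.5 N), for 0.02 s.
At the end, for the whole second after the job is handed in: The rocker is on (over 0.3 of 0.44 rad), the power button is in (over 3 of 5 mm), the tare key has been pressed at least 2 mm after both and is up again, the other keys are up, the strip lies within 12 mm, the tray within 6 mm and every other loose thing within 20 mm of where it was (all of step 2 and value of joint each of tare_key, unit_key, count_key below 0.001 m and distance of strip from where it was at the start of the episode below 0.012 m and distance of tray from where it was at the start of the episode below 0.006 m and height (world z) of strip below 0.005 m and linear speed of tray below 0.01 m/s and not (distance of any of calculator, spool, marker, jar, tape, canister from where it was at the start of the episode above 0.02 m)); the robot touches nothing.
It fails at once if the power button is pressed while the strip is off, or the tare key while the scale is off (1.5 mm) ((value of joint power above 0.0015 m and value of joint rocker below 0.22 rad) or (value of joint tare_key above 0.0015 m and value of joint power below 0.0025 m)).
It fails at once if the blue or the grey key of the scale is pressed (1.5 mm) (value of joint any of unit_key, count_key above 0.0015 m).
It fails at once if the pan or the tray is touched (over 1 N) (contact force between any of the fingers, the arm and pan above 1 N or contact force between any of the fingers, the arm and tray above 1 N).
It fails at once if the scale or the strip is pressed harder than 25 N (contact force between any of the fingers, the arm and scale above 25 N or contact force between any of the fingers, the arm and strip above 25 N).
It fails at once if the strip is lifted (8 mm) or shifted (20 mm), the tray shifted or lifted (10 mm), or another loose thing (20 mm) (height (world z) of strip above 0.008 m or distance of strip from where it was at the start of the episode above 0.02 m or distance of tray from where it was at the start of the episode above 0.01 m or distance of any of calculator, spool, marker, jar, tape, canister from where it was at the start of the episode above 0.02 m).
It also fails if it takes over 54 s, if anything falls off the work surface, if the arm or the gripper's body presses on something with over 40 N, if the wrist force passes 120 N, or if a joint passes its speed limit or range.

ROBOT

A 7-joint arm with a two-finger parallel gripper is mounted at the origin on the work surface. World frame = base frame: x ahead of the robot, y to its left, z up, the work surface at z = 0. Lengths are in m, angles in rad, forces in N, time in s.
With the tool pointing down it reaches from about 0.4 to 0.75 m from the base axis. Payload 19.5 kg.
Tool frame: the origin (TCP) lies at the very end of the fingers, on their centre line; the grasp point (between the pads) lies 19 mm behind it; z points along the fingers, y is the line along which they close (so a half turn about z gives the same grasp; the last joint's range is limited). The gripper opens to 85 mm and grips with 20 to 120 N. Pads are 22 mm wide; open, the fingers measure 114 mm over their backs; the gripper's body (76 mm by 85 mm) begins 54 mm behind the grasp point. The pads swing forward as they close: fully open they stand 13 mm farther back than shut.
Start: joints at [1.064, 0.707, -0.028, 1.485, 0.022, 0.951, -0.075], TCP at [0.258, -0.514, 0.231] pointing down, gripper open.
Joint ranges: [-2.71, 2.71], [-0.32, 2.16], [-1.57, 1.52], [0, 2.45], [-1.46, 4.6], [0, 2.02], [-2.83, 2.83]. Speed limits (rad/s): [1.89, 1.89, 2.57, 2.57, 3.01, 3.01, 3.01].

INTERFACE

Orientations are given as a unit quaternion [w, x, y, z].
In Python, from plant import state, vision, bot, models gives the robot as it stands.
- The arm moves only by the shell command python3 -m inch 'ROWS' [FORCE]. ROWS is JSON, a list of rows, each an object of numbers: "jaw": the opening, from -1 (shut) to 1 (fully open), so that 0 is half open; "x", "y", "z": the shift along the tool's x, y, z each as a share of 0.04 m, from -1 to 1; "ax", "ay", "az": the turn, a rotation vector about the tool's x, y, z each as a share of 0.12 rad, from -1 to 1. In form: [{"jaw": .., "x": .., "y": .., "z": .., "ax": .., "ay": .., "az": ..}, ...]. A call has 1 to 20 rows; each row shifts and turns the commanded pose from where the row before left it, along the tool's axes as they then stand; what a row does not reach is not made up. A row lasts 1/12 s, in which the tool goes at most 41.7 mm and 7.16 degrees, less where a joint would pass 70% of its speed; a pose out of reach is approached as far as the arm can. A call with a number of a shift or a turn outside -1 to 1 is refused whole. A call with a gripper value outside its range is refused whole. The fingers move at their own pace and stop on an object; FORCE is the grip in N (left out, the last holds). Time passes only in rows, so rows that do not move let the fingers close. It gives the time, the measured TCP pose, the force, the opening and the grip force at its end, in the units of the state.
- state(): the state, without advancing time (a new reading comes with each control period).
- vision.camera(name): name is "scene" or "top"; returns a dict with "frame" (480x640x3 uint8, blue, green, red), "fx", "fy", "cx", "cy" (pixels), "origin" and "rotation" of the camera in the world. Camera axes: x right, y down, z forward; pixel columns grow to the right and rows downward; lengths in m; the calibration is good to about 2 mm. A picture is of the moment at which its call begins. There is no depth.
- bot.job_done(): hands the job in; it is judged then, once.
Trained networks look in a picture, given as the dict that the camera call returned (one of the last four; its "shot" number tells which), for a name from the list of things; names that differ only in an ending like _2 or _b are one class to them, and where a whole thing is asked for, a point or a joint stands for the part that bears it (a point fixed in the world has none). Each returns a list of dicts, best first, with "score" (0 to 1); they miss things now and then, are a little off and sometimes report something else, mostly with a low value. They report only what shows in the picture. A call takes as long as a camera call.
- models.cut_out(target, picture): "mask" (480x640 bool, what is visible of it).
- models.place_of(target, picture): "position" ([x, y, z] in m, in the coordinates of the camera as it stood for that picture, good to about 4 mm: a listed point, or the origin of a listed thing).
The state is a dict: "t": time; "joint_pos": joint angles; "qvel": joint speeds; "effort": joint torques, N m; "eef_pos": TCP position; "orientation": TCP orientation; "contact_force": force on the tool from outside, world axes, zero at the start; "ft_torque": the same for the moment, N m; "width": opening from 0.0 (shut) to 1.0 (fully open); "grip_force": force on a finger pad.
Only numpy, scipy, OpenCV 4.12 (cv2) and the standard library are available. Lean on these libraries where they do the work, as an engineer would, in place of code of your own. Each camera call takes 0.05 s, during which the arm holds its last target. There are 200 camera calls.

## Working session

There is one attempt and no reset: what is moved stays moved. The work goes in short steps, Python scripts to look and compute and a shell command to move; the robot and the scene stay as the last step left them, time stands still between calls to the robot, and variables do not carry over. Pictures are saved under pics/ and viewed, at most 10 in all, crops included, and the job is handed in when it is done.

```bash
mkdir -p pics; cat > h.py <<'E'
from plant import state, vision, bot, models
import numpy as np, cv2
def world(p,c): return np.array(c["origin"])+np.array(c["rotation"])@np.array(p)
def proj(w,c):
    q=np.array(c["rotation"]).T@(np.array(w)-np.array(c["origin"])); return np.array([c["fx"]*q[0]/q[2]+c["cx"],c["fy"]*q[1]/q[2]+c["cy"]])
def ray(u,v,z,c):
    d=np.array(c["rotation"])@np.array([(u-c["cx"])/c["fx"],(v-c["cy"])/c["fy"],1.]); o=np.array(c["origin"]); return o+d*(z-o[2])/d[2]
def st():
    s=state(); print("t",round(s["t"],2),"eef",np.round(s["eef_pos"],4),"q",np.round(s["orientation"],3),"F",np.round(s["contact_force"],2),"w",round(float(s["width"]),2)); return s
E
python3 - <<'E'
from h import *
np.set_printoptions(suppress=True)
st()
for n in ("top","scene"):
    c=vision.camera(n); cv2.imwrite(f"pics/{n}1.png",c["frame"]); print(n,np.round(c["origin"],3),np.round(c["rotation"],2).tolist(),c["fx"])
    for t in ["scale","power_top","tare_key_top","unit_key","count_key","strip","rocker_pad","tray","spool","marker","jar","tape","canister","calculator"]:
        try: r=models.place_of(t,c)
        except Exception as e: print(t,e); continue
        for k in r[:2]: print(t,round(k["score"],2),np.round(world(k["position"],c),4),np.round(proj(world(k["position"],c),c)))
st()
E
```

```text
t 0.0 eef [ 0.2576 -0.5137  0.2308] q [-0.001  0.973  0.23  -0.   ] F [ 0.42 -0.47 -0.55] w 1.0
top [ 0.509 -0.023  1.076] [0.02, -0.7, 0.71, -0.01] 446.0579363892249Traceback (most recent call last):
  File "<stdin>", line 9, in <module>
  File "h.py", line 3, in world
    def world(p,c): return np.array(c["origin"])+np.array(c["rotation"])@np.array(p)
                                                 ~~~~~~~~~~~~~~~~~~~~~~~^~~~~~~~~~~~
ValueError: matmul: Input operand 1 has a mismatch in its core dimension 0, with gufunc signature (n?,k),(k,m?)->(n?,m?) (size 3 is different from 4)
```

```bash
sed -i 's/np.array(c\["rotation"\])/Rm(c)/g' h.py; cat >> h.py <<'E'
from scipy.spatial.transform import Rotation as R
def Rm(c): return R.from_quat(np.array(c["rotation"]),scalar_first=True).as_matrix()
E
python3 - <<'E'
from h import *
np.set_printoptions(suppress=True)
for n in ("top","scene"):
    c=vision.camera(n); cv2.imwrite(f"pics/{n}1.png",c["frame"]); print(n,np.round(c["origin"],3),c["fx"])
    for t in ["scale","power_top","tare_key_top","unit_key","count_key","strip","rocker_pad","tray","spool","marker","jar","tape","canister","calculator"]:
        try: r=models.place_of(t,c)
        except Exception as e: print(t,e); continue
        for k in r[:2]: print(t,round(k["score"],2),np.round(world(k["position"],c),4),np.round(proj(world(k["position"],c),c)))
st()
E
```

```text
top [ 0.509 -0.023  1.076] 446.0579363892249
scale 0.72 [0.6666 0.0373 0.0004] [299. 189.]
power_top 0.66 [0.5777 0.1738 0.0458] [239. 226.]
tare_key_top 0.51 [ 0.5521 -0.0204  0.05  ] [323. 235.]
unit_key it knows: calculator, canister, jar, marker, pan, power_top, rocker_pad, scale, spool, strip, tape, tare_key_top, tray
count_key it knows: calculator, canister, jar, marker, pan, power_top, rocker_pad, scale, spool, strip, tape, tare_key_top, tray
strip 0.73 [ 0.5932 -0.2967  0.0038] [438. 217.]
rocker_pad 0.42 [ 0.4791 -0.3157  0.0481] [452. 265.]
tray 0.56 [0.712  0.0171 0.062 ] [306. 166.]
spool 0.55 [ 0.4044  0.1317 -0.0003] [261. 299.]
marker 0.72 [ 0.4013 -0.1306 -0.0022] [370. 298.]
jar 0.85 [ 0.6264  0.4736 -0.004 ] [120. 209.]
jar 0.62 [ 0.6688  0.0374 -0.0022] [299. 189.]
tape 0.66 [ 0.5029 -0.4805 -0.    ] [514. 254.]
canister 0.59 [ 0.4934  0.4756 -0.001 ] [118. 264.]
scene [1.22  0.067 1.134] 461.89056236426006
power_top 0.52 [0.5795 0.1717 0.0491] [375. 261.]
power_top 0.19 [0.4897 0.4785 0.0028] [481. 250.]
tare_key_top 0.54 [ 0.557  -0.0244  0.0459] [304. 249.]
unit_key it knows: calculator, canister, jar, marker, pan, power_top, rocker_pad, scale, spool, strip, tape, tare_key_top, tray
count_key it knows: calculator, canister, jar, marker, pan, power_top, rocker_pad, scale, spool, strip, tape, tare_key_top, tray
strip 0.61 [ 0.599  -0.2978 -0.0027] [206. 263.]
rocker_pad 0.48 [ 0.4752 -0.3139  0.0433] [207. 218.]
tray 0.85 [0.7102 0.0194 0.0621] [314. 298.]
spool 0.83 [ 0.4055  0.1343 -0.0003] [362. 218.]
marker 0.74 [0.5768 0.1718 0.051 ] [375. 259.]
marker 0.73 [ 0.4012 -0.128   0.0002] [275. 211.]
jar 0.65 [0.6215 0.477  0.0021] [485. 291.]
tape 0.62 [ 0.5028 -0.4846  0.0015] [151. 229.]
canister 0.79 [0.4895 0.4787 0.0029] [481. 250.]
calculator 0.56 [0.5681 0.2956 0.0016] [417. 269.]
t 1.4 eef [ 0.2577 -0.514   0.2313] q [-0.     0.973  0.23  -0.   ] F [ 0.33 -0.63  0.05] w 1.0
```

View pics/top1.png

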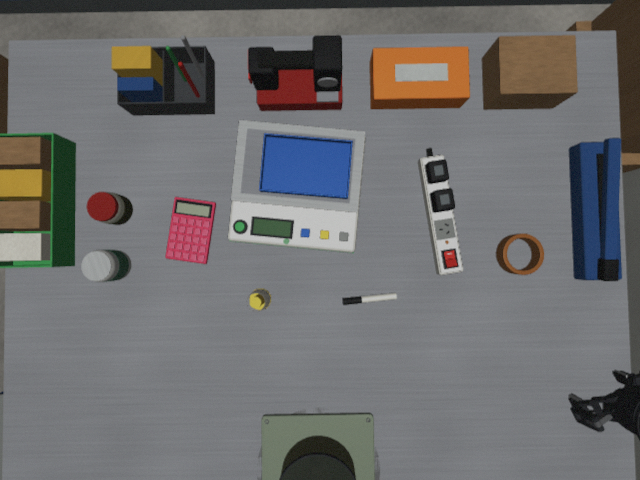

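View pics/scene1.png

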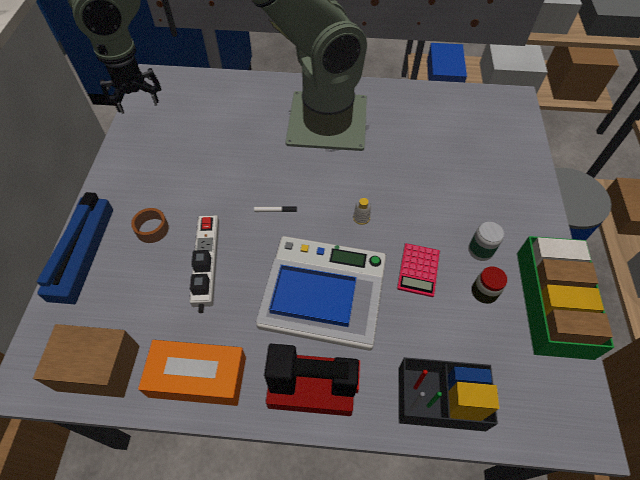

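The top view shows the red rocker at about (450,259), the yellow key at (324,235), the power button at (240,226); networks agree. Refining by colour centroids, and working out the first move.

```bash
cat >> h.py <<'E'
def plan(target,yaw):
    s=st(); M=R.from_quat(np.array(s["orientation"]),scalar_first=True).as_matrix()
    x=[np.cos(yaw),np.sin(yaw),0]; T=np.array([x,[x[1],-x[0],0],[0,0,-1]]).T
    print("tool shift shares",np.round(M.T@(np.array(target)-s["eef_pos"])/.04,3),"turn shares",np.round(R.from_matrix(M.T@T).as_rotvec()/.12,3),
     "then world target in new axes", np.round(T.T@(np.array(target)-s["eef_pos"])/.04,3))
E
python3 - <<'E'
from h import *
def cen(c,name,uv,lo,hi,z):
    hsv=cv2.cvtColor(c["frame"],cv2.COLOR_BGR2HSV); m=cv2.inRange(hsv,lo,hi)
    u,v=map(int,uv); k=np.zeros_like(m); k[v-16:v+17,u-16:u+17]=m[v-16:v+17,u-16:u+17]
    n,l,s,ce=cv2.connectedComponentsWithStats(k); i=1+np.argmax(s[1:,4]); print(name,ce[i],s[i],np.round(ray(*ce[i],z,c),4))
for n,uvs in (("top",[(240,226),(324,235),(450,259)]),("scene",[(375,261),(304,248),(206,223)])):
    c=vision.camera(n)
    cen(c,"power",uvs[0],(50,100,40),(90,255,255),.047); cen(c,"tare",uvs[1],(18,100,80),(35,255,255),.047)
    hsv=c["frame"]; 
    cen(c,"rocker",uvs[2],(0,120,60),(8,255,255),.045)
    u,v=uvs[2]; cv2.imwrite(f"pics/c_{n}.png",cv2.resize(c["frame"][v-25:v+25,u-30:u+30],None,fx=8,fy=8))
plan([.475,-.315,.11],.15)
E
```

```text
power [239.45783133 226.28915663] [235 222  10  10  83] [0.5763 0.1724 0.047 ]
tare [324.3015873  234.41269841] [320 231   9   8  63] [ 0.5545 -0.0234  0.047 ]
rocker [450.16184971 258.83815029] [444 250  14  18 173] [ 0.4938 -0.3129  0.045 ]
power [374.91666667 259.61666667] [371 256   9   8  60] [0.5748 0.1727 0.047 ]
tare [304.19047619 247.64285714] [301 245   8   7  42] [ 0.5538 -0.023   0.047 ]
rocker [205.96875    222.13541667] [202 217   9  12  96] [ 0.492  -0.3129  0.045 ]
t 1.5 eef [ 0.2577 -0.514   0.2313] q [-0.     0.973  0.23  -0.   ] F [-0.06  0.02 -0.05] w 1.0
tool shift shares [ 7.085 -2.011  3.031] turn shares [-1.000e-03  0.000e+00  2.623e+00] then world target in new axes [ 6.114 -4.107  3.031]
```

View pics/c_top.png

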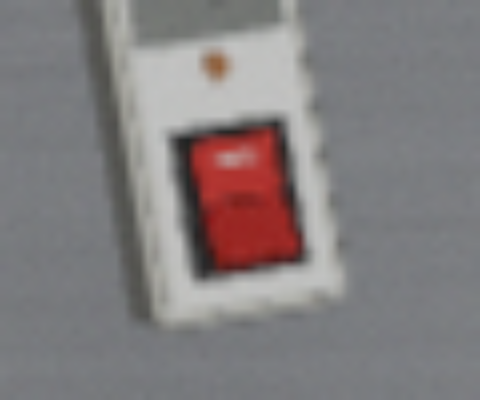

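The crop shows the strip tilted slightly, with the rocker's hinge at about (450.4,259) in the full frame and the near half dark; that puts the pad at about (0.480,-0.315).

```bash
python3 -m inch '[{"jaw":-1,"az":0.874},{"jaw":-1,"az":0.874},{"jaw":-1,"az":0.874},{"jaw":-1,"x":0.52,"y":-0.34,"z":0.25},{"jaw":-1,"x":0.52,"y":-0.34,"z":0.25},{"jaw":-1,"x":0.52,"y":-0.34,"z":0.25},{"jaw":-1,"x":0.52,"y":-0.34,"z":0.25},{"jaw":-1,"x":0.52,"y":-0.34,"z":0.25},{"jaw":-1,"x":0.52,"y":-0.34,"z":0.25},{"jaw":-1,"x":0.52,"y":-0.34,"z":0.25},{"jaw":-1,"x":0.52,"y":-0.34,"z":0.25},{"jaw":-1,"x":0.52,"y":-0.34,"z":0.25},{"jaw":-1,"x":0.52,"y":-0.34,"z":0.25},{"jaw":-1,"x":0.52,"y":-0.34,"z":0.25},{"jaw":-1,"x":0.52,"y":-0.34,"z":0.25},{"jaw":-1},{"jaw":-1},{"jaw":-1}]' 20
python3 - <<'E'
from h import *
plan([.479,-.315,.065],.15)
c=vision.camera("scene"); print(proj([.479,-.315,.0485],c)); cv2.imwrite("pics/s2.png",cv2.resize(c["frame"][150:270,130:290],None,fx=5,fy=5,interpolation=cv2.INTER_CUBIC))
E
```

```text
t 1.5 eef [ 0.2577 -0.514   0.2313] q [-0.     0.973  0.23  -0.   ] F [-0.06  0.02 -0.05] w 1.0
tool shift shares [ 7.175 -1.966  4.156] turn shares [-1.000e-03  0.000e+00  2.623e+00] then world target in new axes [ 6.213 -4.092  4.156]
[205.97233103 217.691837  ]schema error: expected keys jaw, x, y, z, ax, ay, az
```

View pics/s2.png

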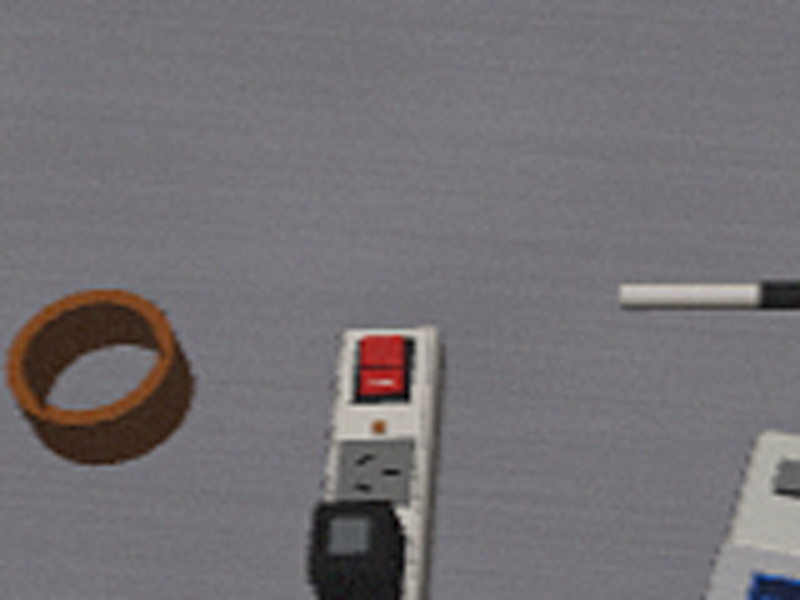

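The rows need every key. The crop shows the rocker hinge at about (206.2,223.6) in the full frame, so the pad is a touch further at x≈0.481.

```bash
python3 -m inch '[{"jaw":-1,"x":0,"y":0,"z":0,"ax":0,"ay":0,"az":0.874},{"jaw":-1,"x":0,"y":0,"z":0,"ax":0,"ay":0,"az":0.874},{"jaw":-1,"x":0,"y":0,"z":0,"ax":0,"ay":0,"az":0.874},{"jaw":-1,"x":0.52,"y":-0.34,"z":0.25,"ax":0,"ay":0,"az":0},{"jaw":-1,"x":0.52,"y":-0.34,"z":0.25,"ax":0,"ay":0,"az":0},{"jaw":-1,"x":0.52,"y":-0.34,"z":0.25,"ax":0,"ay":0,"az":0},{"jaw":-1,"x":0.52,"y":-0.34,"z":0.25,"ax":0,"ay":0,"az":0},{"jaw":-1,"x":0.52,"y":-0.34,"z":0.25,"ax":0,"ay":0,"az":0},{"jaw":-1,"x":0.52,"y":-0.34,"z":0.25,"ax":0,"ay":0,"az":0},{"jaw":-1,"x":0.52,"y":-0.34,"z":0.25,"ax":0,"ay":0,"az":0},{"jaw":-1,"x":0.52,"y":-0.34,"z":0.25,"ax":0,"ay":0,"az":0},{"jaw":-1,"x":0.52,"y":-0.34,"z":0.25,"ax":0,"ay":0,"az":0},{"jaw":-1,"x":0.52,"y":-0.34,"z":0.25,"ax":0,"ay":0,"az":0},{"jaw":-1,"x":0.52,"y":-0.34,"z":0.25,"ax":0,"ay":0,"az":0},{"jaw":-1,"x":0.52,"y":-0.34,"z":0.25,"ax":0,"ay":0,"az":0},{"jaw":-1,"x":0,"y":0,"z":0,"ax":0,"ay":0,"az":0},{"jaw":-1,"x":0,"y":0,"z":0,"ax":0,"ay":0,"az":0},{"jaw":-1,"x":0,"y":0,"z":0,"ax":0,"ay":0,"az":0}]' 20
python3 - <<'E'
from h import *
plan([.481,-.3145,.06],.15)
c=vision.camera("scene"); cv2.imwrite("pics/s3.png",cv2.resize(c["frame"][150:270,130:290],None,fx=5,fy=5,interpolation=cv2.INTER_CUBIC))
print(proj(state()["eef_pos"],c))
E
```

```text
t: 3.05
eef_pos: [0.4797, -0.3158, 0.1115]
orientation: [0.0, 0.997, 0.075, -0.0]
contact_force: [0.3, -0.4, 0.0]
width: -0.004
grip_force: 0.0
t 3.05 eef [ 0.4797 -0.3158  0.1115] q [ 0.     0.997  0.075 -0.   ] F [ 0.29 -0.42  0.02] w -0.0
tool shift shares [ 0.037 -0.029  1.286] turn shares [ 0.003  0.003 -0.002] then world target in new axes [ 0.037 -0.028  1.286]
[200.96531983 204.57498849]
```

View pics/s3.png

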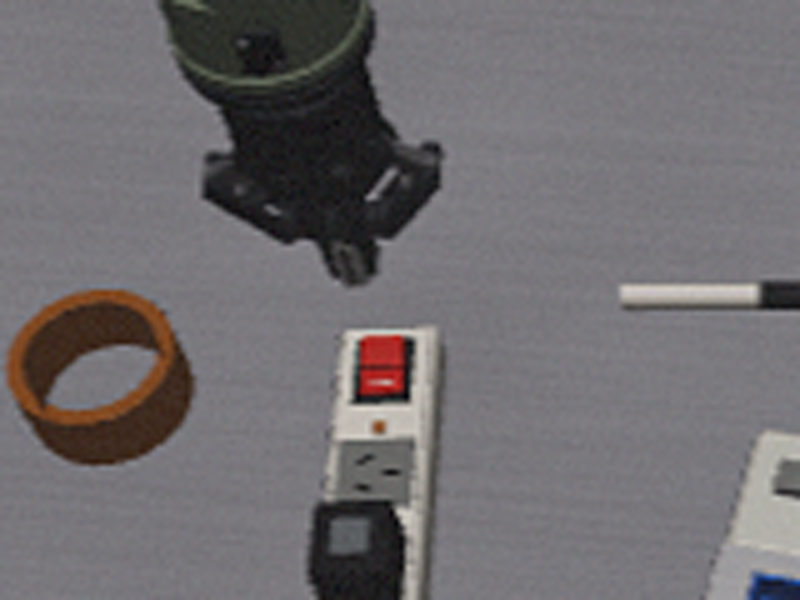

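Shut fingertips at (201,206), matching the projection, right above the rocker line. Descend and press slowly.

```bash
python3 -m inch '[{"jaw":-1,"x":0.02,"y":-0.01,"z":0.4,"ax":0,"ay":0,"az":0},{"jaw":-1,"x":0.02,"y":-0.02,"z":0.4,"ax":0,"ay":0,"az":0},{"jaw":-1,"x":0,"y":0,"z":0.4,"ax":0,"ay":0,"az":0},{"jaw":-1,"x":0,"y":0,"z":0.2,"ax":0,"ay":0,"az":0},{"jaw":-1,"x":0,"y":0,"z":0.04,"ax":0,"ay":0,"az":0},{"jaw":-1,"x":0,"y":0,"z":0.04,"ax":0,"ay":0,"az":0},{"jaw":-1,"x":0,"y":0,"z":0.04,"ax":0,"ay":0,"az":0},{"jaw":-1,"x":0,"y":0,"z":0.04,"ax":0,"ay":0,"az":0},{"jaw":-1,"x":0,"y":0,"z":0.04,"ax":0,"ay":0,"az":0},{"jaw":-1,"x":0,"y":0,"z":0,"ax":0,"ay":0,"az":0}]'
```

```text
t: 3.93
eef_pos: [0.4815, -0.3141, 0.0475]
orientation: [0.0, 0.997, 0.075, 0.0]
contact_force: [-1.8, -1.1, 1.8]
width: 0.002
grip_force: 1.0
```

```bash
python3 -m inch '[{"jaw":-1,"x":0,"y":0,"z":0.04,"ax":0,"ay":0,"az":0},{"jaw":-1,"x":0,"y":0,"z":0.04,"ax":0,"ay":0,"az":0},{"jaw":-1,"x":0,"y":0,"z":0.04,"ax":0,"ay":0,"az":0},{"jaw":-1,"x":0,"y":0,"z":0,"ax":0,"ay":0,"az":0}]'
```

```text
t: 4.27
eef_pos: [0.4816, -0.3139, 0.0422]
orientation: [-0.0, 0.997, 0.075, -0.0]
contact_force: [-0.9, -0.7, 2.0]
width: 0.001
grip_force: 1.2
```

```bash
python3 -m inch '[{"jaw":-1,"x":0,"y":0,"z":0.03,"ax":0,"ay":0,"az":0},{"jaw":-1,"x":0,"y":0,"z":0.02,"ax":0,"ay":0,"az":0},{"jaw":-1,"x":0,"y":0,"z":0,"ax":0,"ay":0,"az":0},{"jaw":-1,"x":0,"y":0,"z":0,"ax":0,"ay":0,"az":0}]'
```

```text
t: 4.6
eef_pos: [0.4816, -0.3139, 0.0406]
orientation: [0.0, 0.997, 0.075, 0.0]
contact_force: [-0.3, -1.2, 6.7]
width: -0.003
grip_force: 3.0
```

```bash
python3 -m inch '[{"jaw":-1,"x":0,"y":0,"z":-0.1,"ax":0,"ay":0,"az":0},{"jaw":-1,"x":0,"y":0,"z":-0.4,"ax":0,"ay":0,"az":0},{"jaw":-1,"x":0,"y":0,"z":-0.5,"ax":0,"ay":0,"az":0.5},{"jaw":-1,"x":0,"y":0,"z":-0.5,"ax":0,"ay":0,"az":0.6},{"jaw":-1,"x":0,"y":0,"z":-0.5,"ax":0,"ay":0,"az":0.6},{"jaw":-1,"x":0,"y":0,"z":0,"ax":0,"ay":0,"az":0.47},{"jaw":-1,"x":0,"y":0,"z":0,"ax":0,"ay":0,"az":0}]'
python3 - <<'E'
from h import *
plan([.5755,.1725,.12],-.11)
c=vision.camera("scene"); cv2.imwrite("pics/s4.png",cv2.resize(c["frame"][190:270,150:250],None,fx=7,fy=7,interpolation=cv2.INTER_CUBIC))
E
```

```text
t: 5.18
eef_pos: [0.482, -0.3137, 0.1214]
orientation: [0.0, 0.998, -0.056, 0.001]
contact_force: [0.5, -0.0, 0.1]
width: -0.001
grip_force: 0.0
t 5.18 eef [ 0.482  -0.3137  0.1214] q [ 0.     0.998 -0.056  0.001] F [ 0.47 -0.01  0.1 ] w -0.0
tool shift shares [  0.956 -12.34    0.033] turn shares [ 0.002 -0.011 -0.023] then world target in new axes [  0.99  -12.337   0.035]
```

View pics/s4.png

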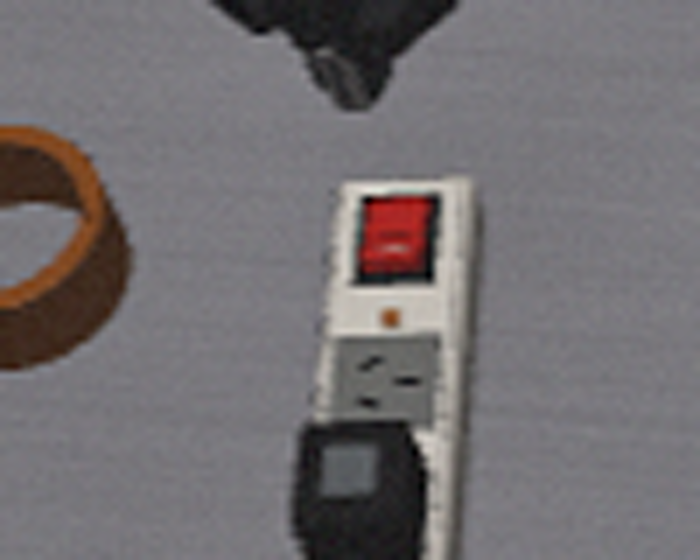

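The rocker's hinge line has moved and its far half now stands up, at crop (395,240): it is on. Next, over to the power button.

```bash
python3 -m inch '[{"jaw":-1,"x":0.05,"y":-0.6,"z":0,"ax":0,"ay":0,"az":0},{"jaw":-1,"x":0.05,"y":-0.7,"z":0,"ax":0,"ay":0,"az":0},{"jaw":-1,"x":0.05,"y":-0.7,"z":0,"ax":0,"ay":0,"az":0},{"jaw":-1,"x":0.05,"y":-0.7,"z":0,"ax":0,"ay":0,"az":0},{"jaw":-1,"x":0.05,"y":-0.7,"z":0,"ax":0,"ay":0,"az":0},{"jaw":-1,"x":0.05,"y":-0.7,"z":0,"ax":0,"ay":0,"az":0},{"jaw":-1,"x":0.05,"y":-0.7,"z":0,"ax":0,"ay":0,"az":0},{"jaw":-1,"x":0.05,"y":-0.7,"z":0,"ax":0,"ay":0,"az":0},{"jaw":-1,"x":0.05,"y":-0.7,"z":0,"ax":0,"ay":0,"az":0},{"jaw":-1,"x":0.05,"y":-0.7,"z":0,"ax":0,"ay":0,"az":0},{"jaw":-1,"x":0.05,"y":-0.7,"z":0,"ax":0,"ay":0,"az":0},{"jaw":-1,"x":0.05,"y":-0.7,"z":0,"ax":0,"ay":0,"az":0},{"jaw":-1,"x":0.05,"y":-0.7,"z":0,"ax":0,"ay":0,"az":0},{"jaw":-1,"x":0.05,"y":-0.7,"z":0,"ax":0,"ay":0,"az":0},{"jaw":-1,"x":0.05,"y":-0.7,"z":0,"ax":0,"ay":0,"az":0},{"jaw":-1,"x":0.05,"y":-0.7,"z":0,"ax":0,"ay":0,"az":0},{"jaw":-1,"x":0.1,"y":-0.7,"z":0,"ax":0,"ay":0,"az":0},{"jaw":-1,"x":0.056,"y":-0.54,"z":0,"ax":0,"ay":0,"az":0},{"jaw":-1,"x":0,"y":0,"z":0,"ax":0,"ay":0,"az":0},{"jaw":-1,"x":0,"y":0,"z":0,"ax":0,"ay":0,"az":0}]'
python3 - <<'E'
from h import *
plan([.5755,.1725,.052],-.11)
c=vision.camera("scene"); print(proj(state()["eef_pos"],c)); cv2.imwrite("pics/s5.png",cv2.resize(c["frame"][200:300,290:420],None,fx=6,fy=6,interpolation=cv2.INTER_CUBIC))
E
```

```text
t: 6.9
eef_pos: [0.5733, 0.1732, 0.1195]
orientation: [0.0, 0.999, -0.053, -0.001]
contact_force: [0.1, -0.7, 0.2]
width: -0.004
grip_force: 0.0
t 6.9 eef [0.5733 0.1732 0.1195] q [ 0.     0.999 -0.053 -0.001] F [ 0.14 -0.71  0.24] w -0.0
tool shift shares [0.06  0.012 1.688] turn shares [0.005 0.012 0.028] then world target in new axes [0.058 0.012 1.688]
[377.71962096 244.97016426]
```

View pics/s5.png

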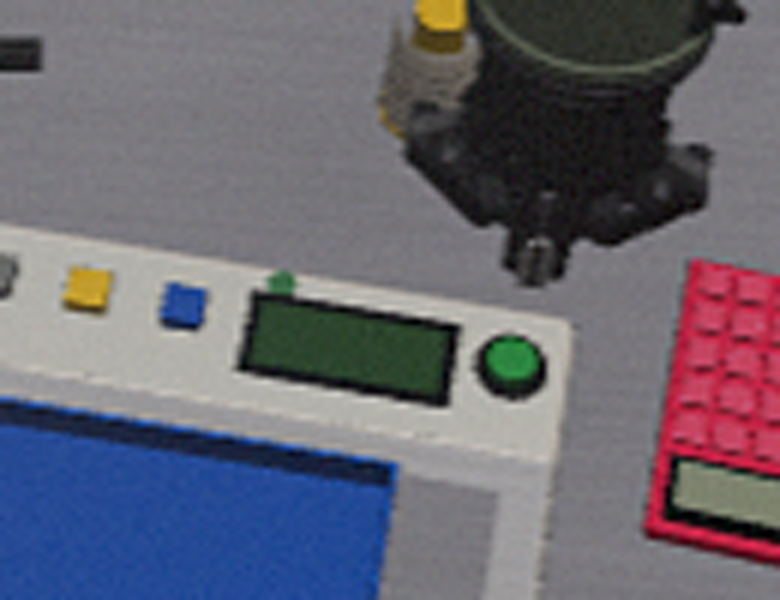

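Button stands out at crop (512,360), fingertip above and in line at (535,275). Descend and press.

```bash
python3 -m inch '[{"jaw":-1,"x":0.03,"y":0,"z":0.5,"ax":0,"ay":0,"az":0},{"jaw":-1,"x":0.03,"y":0.01,"z":0.5,"ax":0,"ay":0,"az":0},{"jaw":-1,"x":0,"y":0,"z":0.5,"ax":0,"ay":0,"az":0},{"jaw":-1,"x":0,"y":0,"z":0.18,"ax":0,"ay":0,"az":0},{"jaw":-1,"x":0,"y":0,"z":0.05,"ax":0,"ay":0,"az":0},{"jaw":-1,"x":0,"y":0,"z":0.04,"ax":0,"ay":0,"az":0},{"jaw":-1,"x":0,"y":0,"z":0.04,"ax":0,"ay":0,"az":0},{"jaw":-1,"x":0,"y":0,"z":0.04,"ax":0,"ay":0,"az":0},{"jaw":-1,"x":0,"y":0,"z":0.03,"ax":0,"ay":0,"az":0},{"jaw":-1,"x":0,"y":0,"z":0,"ax":0,"ay":0,"az":0}]'
```

```text
t: 7.78
eef_pos: [0.5765, 0.1718, 0.0457]
orientation: [-0.0, 0.998, -0.055, 0.0]
contact_force: [1.6, -1.0, 2.0]
width: 0.001
grip_force: 1.1
```

```bash
python3 -m inch '[{"jaw":-1,"x":0,"y":0,"z":0.04,"ax":0,"ay":0,"az":0},{"jaw":-1,"x":0,"y":0,"z":0.04,"ax":0,"ay":0,"az":0},{"jaw":-1,"x":0,"y":0,"z":0.02,"ax":0,"ay":0,"az":0},{"jaw":-1,"x":0,"y":0,"z":0,"ax":0,"ay":0,"az":0},{"jaw":-1,"x":0,"y":0,"z":0,"ax":0,"ay":0,"az":0}]'
```

```text
t: 8.2
eef_pos: [0.5765, 0.1719, 0.0415]
orientation: [-0.0, 0.998, -0.055, 0.0]
contact_force: [-0.3, -1.7, 5.9]
width: -0.004
grip_force: 3.1
```

5.9 N at 41.5 mm fits the button at its stop (44 mm) with the cap squeezed 2.5 mm. Lift.

```bash
python3 -m inch '[{"jaw":-1,"x":0,"y":0,"z":-0.1,"ax":0,"ay":0,"az":0},{"jaw":-1,"x":0,"y":0,"z":-0.4,"ax":0,"ay":0,"az":0},{"jaw":-1,"x":0,"y":0,"z":-0.5,"ax":0,"ay":0,"az":0},{"jaw":-1,"x":0,"y":0,"z":-0.5,"ax":0,"ay":0,"az":0},{"jaw":-1,"x":0,"y":0,"z":0,"ax":0,"ay":0,"az":0}]'
python3 - <<'E'
from h import *
plan([.554,-.0232,.1],-.11)
E
```

```text
t: 8.62
eef_pos: [0.5772, 0.1723, 0.1046]
orientation: [-0.001, 0.998, -0.055, 0.002]
contact_force: [0.6, 0.3, 0.7]
width: 0.002
grip_force: 0.0
t 8.62 eef [0.5772 0.1723 0.1046] q [-0.001  0.998 -0.055  0.002] F [0.63 0.26 0.68] w 0.0
tool shift shares [-0.04   4.922  0.106] turn shares [-0.014 -0.027 -0.   ] then world target in new axes [-0.04   4.922  0.114]
```

```bash
python3 -m inch '[{"jaw":-1,"x":0,"y":0.6,"z":0,"ax":0,"ay":0,"az":0},{"jaw":-1,"x":0,"y":0.7,"z":0,"ax":0,"ay":0,"az":0},{"jaw":-1,"x":0,"y":0.7,"z":0,"ax":0,"ay":0,"az":0},{"jaw":-1,"x":-0.02,"y":0.7,"z":0,"ax":0,"ay":0,"az":0},{"jaw":-1,"x":-0.02,"y":0.7,"z":0,"ax":0,"ay":0,"az":0},{"jaw":-1,"x":0,"y":0.7,"z":0,"ax":0,"ay":0,"az":0},{"jaw":-1,"x":0,"y":0.6,"z":0,"ax":0,"ay":0,"az":0},{"jaw":-1,"x":0,"y":0.22,"z":0,"ax":0,"ay":0,"az":0},{"jaw":-1,"x":0,"y":0,"z":0,"ax":0,"ay":0,"az":0},{"jaw":-1,"x":0,"y":0,"z":0,"ax":0,"ay":0,"az":0}]'
python3 - <<'E'
from h import *
plan([.554,-.0232,.052],-.11)
c=vision.camera("scene"); cv2.imwrite("pics/s6.png",cv2.resize(c["frame"][200:300,260:390],None,fx=6,fy=6,interpolation=cv2.INTER_CUBIC))
E
```

```text
t: 9.45
eef_pos: [0.5529, -0.0229, 0.1011]
orientation: [-0.0, 0.998, -0.055, -0.0]
contact_force: [0.9, 0.7, -0.2]
width: 0.006
grip_force: 0.0
t 9.45 eef [ 0.5529 -0.0229  0.1011] q [-0.     0.998 -0.055 -0.   ] F [ 0.93  0.7  -0.2 ] w 0.01
tool shift shares [0.03  0.005 1.227] turn shares [-0.007  0.005 -0.003] then world target in new axes [0.029 0.004 1.227]
```

View pics/s6.png

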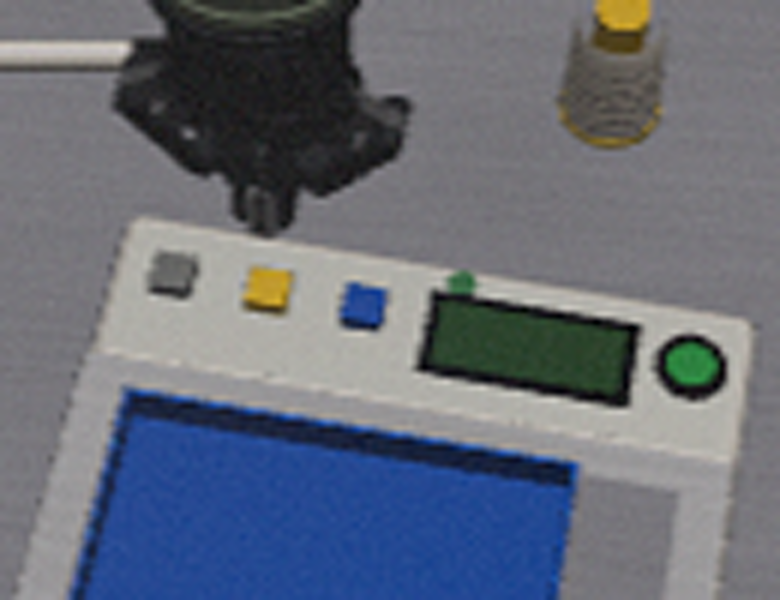

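Power button is now flush in (690,362); the tip is in line with the yellow key (268,290). Tap it.

```bash
python3 -m inch '[{"jaw":-1,"x":0.03,"y":0,"z":0.4,"ax":0,"ay":0,"az":0},{"jaw":-1,"x":0,"y":0,"z":0.5,"ax":0,"ay":0,"az":0},{"jaw":-1,"x":0,"y":0,"z":0.3,"ax":0,"ay":0,"az":0},{"jaw":-1,"x":0,"y":0,"z":0.05,"ax":0,"ay":0,"az":0},{"jaw":-1,"x":0,"y":0,"z":0.05,"ax":0,"ay":0,"az":0},{"jaw":-1,"x":0,"y":0,"z":0.05,"ax":0,"ay":0,"az":0},{"jaw":-1,"x":0,"y":0,"z":0.05,"ax":0,"ay":0,"az":0},{"jaw":-1,"x":0,"y":0,"z":0,"ax":0,"ay":0,"az":0},{"jaw":-1,"x":0,"y":0,"z":0,"ax":0,"ay":0,"az":0}]'
```

```text
t: 10.25
eef_pos: [0.5545, -0.0233, 0.0458]
orientation: [-0.0, 0.998, -0.055, 0.0]
contact_force: [0.2, 2.2, 2.9]
width: 0.004
grip_force: 1.8
```

One more millimetre and a half, then lift off.

```bash
python3 -m inch '[{"jaw":-1,"x":0,"y":0,"z":0.04,"ax":0,"ay":0,"az":0},{"jaw":-1,"x":0,"y":0,"z":0.01,"ax":0,"ay":0,"az":0},{"jaw":-1,"x":0,"y":0,"z":0,"ax":0,"ay":0,"az":0}]'; python3 -m inch '[{"jaw":-1,"x":0,"y":0,"z":-0.1,"ax":0,"ay":0,"az":0},{"jaw":-1,"x":0,"y":0,"z":-0.4,"ax":0,"ay":0,"az":0},{"jaw":-1,"x":0,"y":0,"z":-0.6,"ax":0,"ay":0,"az":0},{"jaw":-1,"x":0,"y":0,"z":-0.6,"ax":0,"ay":0,"az":0},{"jaw":-1,"x":0,"y":0,"z":-0.6,"ax":0,"ay":0,"az":0},{"jaw":-1,"x":0,"y":0,"z":0,"ax":0,"ay":0,"az":0},{"jaw":-1,"x":0,"y":0,"z":0,"ax":0,"ay":0,"az":0}]'
python3 - <<'E'
from h import *
c=vision.camera("scene"); cv2.imwrite("pics/s7.png",cv2.resize(c["frame"][190:310,180:400],None,fx=3.6,fy=3.6,interpolation=cv2.INTER_CUBIC))
E
```

```text
t: 10.5
eef_pos: [0.5544, -0.0234, 0.0435]
orientation: [-0.0, 0.998, -0.055, 0.0]
contact_force: [0.6, 4.1, 6.2]
width: -0.001
grip_force: 3.0
t: 11.08
eef_pos: [0.5544, -0.0239, 0.1362]
orientation: [0.0, 0.998, -0.055, 0.001]
contact_force: [-0.5, 1.0, -0.7]
width: -0.001
grip_force: 0.0
```

View pics/s7.png

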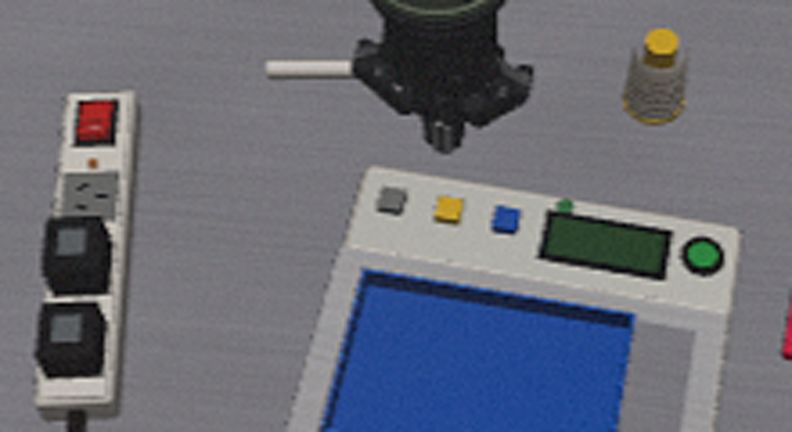

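The rocker at (95,122) is on, the power button at (703,255) is in, and all three keys are up, with the yellow one at (449,209). It was pressed about 4.5 mm at 6.2 N. The arm is clear of everything.

```bash
python3 -c "from plant import bot; print(bot.job_done())"
```

```text
the job is handed in; nothing more can be done
None
```

The job is handed in after about 11 s of the 54 s allowed: the rocker is on, the power button is in and the tare key was tapped and came back up, with forces around 6 to 7 N; the hand-in returned no verdict.

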